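# Hold the cast bracket level over its studs

### The arm

A 6-joint arm with a two-finger parallel gripper is mounted at the origin on the work surface. World frame = base frame: x ahead of the robot, y to its left, z up, the work surface at z = 0. Lengths are in m, angles in rad, forces in N, time in s.
With the tool pointing down it reaches from about 0.35 to 0.775 m from the base axis. Payload 5.5 kg.
Tool frame: the origin (TCP) lies between the finger pads; the fingertips stand 19 mm ahead of it and the grasp point (between the pads) is the TCP; z points along the fingers, x is the direction in which the jaws open and shut, and the axes are right-handed (so a half turn about z gives the same grasp; the last joint's range is limited). The gripper opens to 85 mm and grips with 20 to 120 N. Pads are 22 mm wide; open, the fingers measure 114 mm over their backs; the gripper's body (76 mm by 85 mm) begins 54 mm behind the grasp point. The pads swing forward as they close: fully open they stand 13 mm farther back than shut.
Start: joints at [0.996, 0.313, 0.046, 1.304, 0, 1.431], TCP at [0.242, 0.522, 0.25] pointing down, gripper open.
Joint ranges: [-2.76, 2.76], [-0.86, 1.69], [-1.03, 1.26], [-2.2, 2.34], [-1.47, 1.5], [-3.14, 3.14]. Speed limits (rad/s): [2.57, 2.57, 3.14, 3.14, 3.14, 3.14].

### API

Orientations are given as a unit quaternion [w, x, y, z].
In Python, from workcell import env gives the robot as it stands. The module is installed in compiled form; this text tells all that it offers.
- The arm moves only by the tool carry_out, never from a script. Its argument "steps" is a list of rows, each a list of 7 numbers: the gripper command: -1 is shut, 1 is fully open, values between are in proportion, then the shift along the tool's x, y, z in m, then the turn, a rotation vector about the tool's x, y, z in rad. A call has 1 to 20 rows; each row shifts and turns the commanded pose from where the row before left it, along the tool's axes as they then stand; what a row does not reach is not made up. A row lasts 1/8 s, in which the tool goes at most 62.5 mm and 10.7 degrees, less where a joint would pass 70% of its speed; a pose out of reach is approached as far as the arm can. A call with a gripper value outside its range is refused whole. The fingers move at their own pace and stop on an object; "grip_force" is the grip in N (left out, the last holds). Time passes only in rows, so rows that do not move let the fingers close. It gives the time, the measured TCP pose, the force and the opening at its end, in the units of the state.
- env.get_state(): the state, without advancing time (a new reading comes with each control period).
- env.read_camera(name): name is "scene" or "side" or "wrist"; returns a dict with "color" (400x640x3 uint8, red, green, blue), "K" (3x3 intrinsics, pixels), "R" (3x3) and "t" (3): a world point X has camera coordinates R X + t. Camera axes: x right, y down, z forward; pixel columns grow to the right and rows downward; lengths in m; the calibration is good to about 2 mm. A picture is of the moment at which its call begins. There is no depth.
- env.hand_in(): hands the job in, once; it reports no verdict.
The state is a dict: "clock": time; "joint_pos": joint angles; "qvel": joint speeds; "tau": joint torques, N m; "tcp_pos": TCP position; "orientation": TCP orientation; "wrist_force": force on the tool from outside, world axes, zero at the start; "ft_torque": the same for the moment, N m; "finger_gap": finger opening in m.
Only numpy, scipy, OpenCV 4.12 (cv2) and the standard library are available. Lean on these libraries where they do the work, as an engineer would, in place of code of your own. Each camera call takes 0.05 s, during which the arm holds its last target. There are 200 camera calls.

### The job

Lift the cast-iron offset bracket off its wooden rest, gripping the bar at its balance point, and carry it, always level, to the steel mounting base. Hold it there level and still, about 30 mm above the stud tips, with the big boss's hole straight over the thick stud and the small eye's hole straight over the thin stud, so that I can slip washers on; the bracket must not touch the mounting base, and the plaster maquette, chisel and mallet stay where they are. Finish while still holding the bracket in the air: do not lower it or let go.

Things in the scene. Friction and masses are not known exactly. Their poses are not given: they have to be found in the camera images.
- bracket: Loose dark cast-iron bracket, 0.6 to 1 kg. Origin: on its underside, below its balance point; x along the bar from boss to eye, z up. Boss: diameter 52, 36 high, hole 22, centred at x = -57 mm. Eye: diameter 26, 31 high, hole 13, at x = +143. Both stand on the underside plane, holes vertical, right through. Bar: 18 wide, 16 to 32 mm above the underside, bare from x = -31 to +130.
- balance (a point): The balance point of the bracket, in the middle of the bar's section, 24 mm above the underside, 57 mm from the boss's axis and 143 mm from the eye's axis. Take the bar here, across its 18 mm width. Axes as the bracket's.
- boss_hole (a point): Centre of the boss's hole (diameter 22) at the bracket's underside.
- eye_hole (a point): Centre of the eye's hole (diameter 13) at the bracket's underside.
- rest: Fixed wooden rest under the bracket: plank 270 x 70 x 10 mm, on it a block under the boss (x -85 to -35 mm) and one under the eye (x 121 to 165), both 60 wide, tops 34 mm above the table; free below the bar between them. Origin on the table, below the bracket's origin to within 5 mm each way and 0.06 rad; x from boss to eye block.
- mount: Fixed steel mounting base, plate 270 x 80 x 12 mm with two upright studs, tips 90 mm above the table: thick, diameter 16, at x = -57 mm; thin, diameter 8, at x = +143. Origin on the table, where the bracket's origin belongs; x from thick to thin stud. Base and rest stand one left, one right of the robot's middle, x turned up to 0.7 rad from straight ahead.
- thick_tip (a point): Tip of the thick stud, on its axis, 90 mm above the table.
- thin_tip (a point): Tip of the thin stud, on its axis, 90 mm above the table.
- maquette: Bystander: small white plaster study on a 70 x 90 mm slab, 62 high, beyond the work in the middle. Origin at its underside's centre. Leave alone.
- chisel: Bystander: steel stone chisel 200 long, 14 thick, lying far to the left. Origin on its underside, near its middle. Leave alone.
- mallet: Bystander: round wooden carver's mallet 84 across, 205 high, standing on its head far to the right. Origin at its underside's centre. Leave alone.
Not all that is in view belongs to the job. Of the things that look like the bracket, the smaller one is meant.

How it is judged:
By the outcome, as a careful person would: the job done as asked, in the order asked, and still so for the second after the job is handed in, while the arm keeps its last pose, push and grip.
It also fails if it takes over 42 s, if anything falls off the work surface, if the arm or the gripper's body presses on something with over 40 N, if the wrist force passes 120 N, or if a joint passes its speed limit or range.

## Working session

There is one attempt and no reset: what is moved stays moved. The work goes in short steps, Python scripts to look and compute and a tool call to move; the robot and the scene stay as the last step left them, time stands still between calls to the robot, and variables do not carry over. Pictures are saved under pics/ and viewed, about 8 in all and at most 12, crops included, and the job is handed in when it is done.

Besides the shell and the picture viewer there is one more tool, called after "Call:" by a JSON object that holds its "api" and its "payload", one argument or row to a line. carry_out: Moves the arm, as the interface text tells. Its arguments: {"type":"object","properties":{"steps":{"type":"array","items":{"type":"array","items":{"type":"number"}}},"grip_force":{"type":"number"}},"required":["steps"]}

```bash
mkdir -p pics; cat > h.py <<'E'
import numpy as np, cv2
from workcell import env
def snap(name,fn=None):
    c=env.read_camera(name)
    if fn: cv2.imwrite('pics/'+fn,cv2.cvtColor(c['color'],cv2.COLOR_RGB2BGR))
    return c
def proj(c,X):
    p=(np.array(c['K'])@(np.array(c['R'])@np.atleast_2d(X).T+np.array(c['t']).reshape(3,1)));return (p[:2]/p[2]).T
def ray(c,uv):
    R=np.array(c['R']);o=-R.T@np.array(c['t']).ravel();d=R.T@np.linalg.solve(np.array(c['K']),[uv[0],uv[1],1.]);return o,d/np.linalg.norm(d)
def plane(c,uv,z):
    o,d=ray(c,uv);return o+d*(z-o[2])/d[2]
E
python3 - <<'E'
from h import *
a=snap('scene','s1.png');b=snap('side','d1.png')
for c in(a,b):
    print(c['K'],ray(c,(320,200)))
print(env.get_state())
E
```

```text
[[380.08533154   0.         316.09617308]
 [  0.         380.08533154 196.69396115]
 [  0.           0.           1.        ]] (array([1.18527818, 0.61578739, 0.70034364]), array([-0.60331189, -0.54842111, -0.57900695]))
[[443.71710095   0.         320.73587025]
 [  0.         443.71710095 198.59101074]
 [  0.           0.           1.        ]] (array([0.48958589, 1.27323723, 1.12300317]), array([ 0.01559529, -0.77031156, -0.63747697]))
{'clock': 0.1, 'joint_pos': array([9.96430292e-01, 3.13967502e-01, 4.51248381e-02, 1.30358931e+00,
       2.97783492e-05, 1.43120945e+00]), 'qvel': array([ 2.12607731e-03, -3.16688285e-04,  1.97555165e-03,  1.24642243e-03,
       -1.93276051e-03, -7.35151329e-05]), 'tau': array([ 3.81222446e-03, -4.81725597e+01,  2.99244869e+01,  1.26621587e-02,
       -7.72029898e-05, -1.55300690e-06]), 'tcp_pos': array([0.24196908, 0.52116503, 0.24948718]), 'orientation': array([ 3.26209916e-04,  8.42973661e-01,  5.37954215e-01, -7.50097046e-04]), 'wrist_force': array([0.40812123, 0.23544237, 0.45664718]), 'ft_torque': array([ 0.05930386,  0.03375773, -0.00255104]), 'finger_gap': 0.08556722283641285}
```

View pics/s1.png

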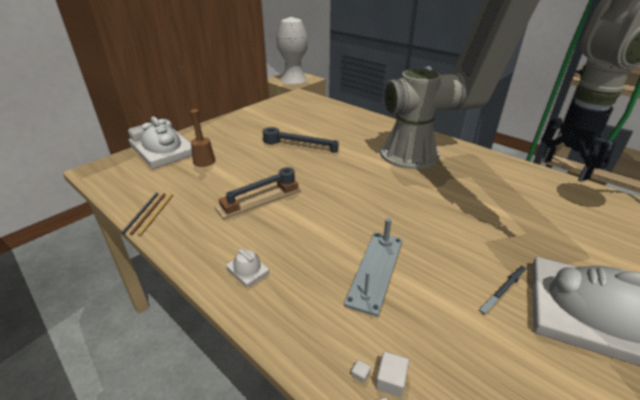

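View pics/d1.png

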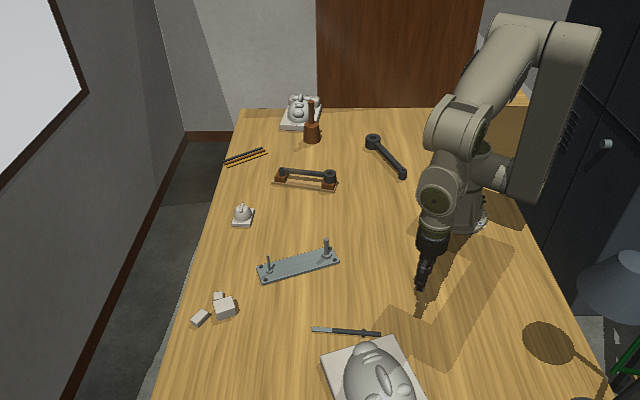

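Scene: bracket on the rest, boss at about (287,175) and eye at (233,192); mount studs' tips at about (388,222) thick and (366,275) thin. Side: boss (330,174), eye (281,171); tips (326,239) and (268,257). The bare larger look-alike lies at (300,140) in the scene view.

```bash
python3 - <<'E'
from h import *
a=snap('scene');b=snap('side')
for n,z,u,v in [('boss',.07,(287,172),(330,172)),('eye',.065,(233,189),(281,169)),('thick',.09,(388,222),(326,239)),('thin',.09,(366,275),(268,257))]:
    print(n,plane(a,u,z).round(3),plane(b,v,z).round(3))
w=snap('wrist','w1.png'); s=env.get_state()
from scipy.spatial.transform import Rotation as Ro
R=Ro.from_quat(np.roll(s['orientation'],-1)).as_matrix(); print(R.round(3))
o,d=ray(w,(320,200)); print(R.T@(o-s['tcp_pos']),R.T@d,w['K'], np.array(w['R'])@R)
E
```

```text
boss [ 0.485 -0.163  0.07 ] [ 0.477 -0.176  0.07 ]
eye [ 0.658 -0.218  0.065] [ 0.677 -0.205  0.065]
thick [0.504 0.232 0.09 ] [0.493 0.227 0.09 ]
thin [0.69 0.3  0.09] [0.677 0.307 0.09 ]
[[ 0.421  0.907 -0.   ]
 [ 0.907 -0.421 -0.001]
 [-0.001 -0.    -1.   ]]
[-0.00108814 -0.07498114 -0.12333721] [-0.00854255  0.29467242  0.95556014] [[357.46494946   0.         323.13290691]
 [  0.         357.46494946 198.72062798]
 [  0.           0.           1.        ]] [[ 9.99999878e-01  3.57194658e-04 -3.41734854e-04]
 [-4.41242932e-04  9.56642368e-01 -2.91264803e-01]
 [ 2.22879808e-04  2.91264918e-01  9.56642409e-01]]
```

Call:
{"api": "carry_out", "payload": {
  "steps": [
    [1,-0.0187,0.02,0,0,0,0],
    [1,-0.0367,0.04,0,0,0,0],
    [1,-0.0367,0.04,0,0,0,0],
    [1,-0.0367,0.04,0,0,0,0],
    [1,-0.0367,0.04,0,0,0,0],
    [1,-0.0367,0.04,0,0,0,0],
    [1,-0.0367,0.04,0,0,0,0],
    [1,-0.0367,0.04,0,0,0,0],
    [1,-0.0367,0.04,0,0,0,0],
    [1,-0.0367,0.04,0,0,0,0],
    [1,-0.0367,0.04,0,0,0,0],
    [1,-0.0367,0.04,0,0,0,0],
    [1,-0.0367,0.04,0,0,0,0],
    [1,-0.0367,0.04,0,0,0,0],
    [1,-0.018,0.02,0,0,0,0],
    [1,0,0,0,0,0,-0.112],
    [1,0,0,0,0,0,-0.112],
    [1,0,0,0,0,0,0],
    [1,0,0,0,0,0,0]
  ]
}}

```text
clock: 2.62
tcp_pos: [0.5337, -0.1802, 0.2503]
orientation: [-0.0, 0.778, 0.628, 0.0]
wrist_force: [-0.1, 0.3, -0.2]
finger_gap: 0.0856
```

```bash
python3 - <<'E'
from h import *
w=snap('wrist','w2.png'); s=env.get_state(); print(s['clock'],s['tcp_pos'],s['orientation'],s['wrist_force'])
for X in [(.48,-.17,.07),(.667,-.21,.065)]: print(proj(w,X))
E
```

```text
2.675 [ 0.53366914 -0.18020358  0.25029108] [-2.78417794e-05  7.77969032e-01  6.28302620e-01  4.82713746e-05] [ 0.5656691   0.76818016 -0.12720065]
[[322.3555681  115.79800144]]
[[322.8836583 311.5368674]]
```

View pics/w2.png

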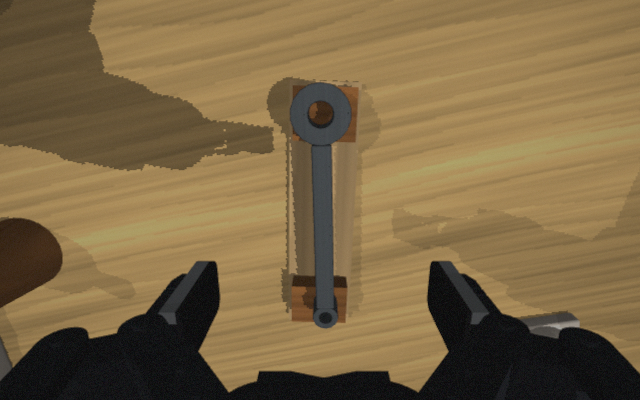

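Wrist view: boss hole at about (321,112), eye hole at about (326,317), the bar running between them nearly along the tool's y. The mallet is at the left edge.

```bash
python3 - <<'E'
from h import *
im=cv2.imread('pics/w2.png')
f=lambda c:cv2.resize(c,None,fx=6,fy=6,interpolation=cv2.INTER_NEAREST)
cv2.imwrite('pics/w2c.png',np.hstack([f(im[76:151,285:360]),f(im[285:350,300:355][:75]) if 0 else f(im[265:340,290:345])]))
g=im.astype(int); iron=((g[:,:,2]-g[:,:,0])<12)&(g.sum(2)>90)
for y in range(80,146,5): 
    x=np.where(iron[y,270:370])[0]+270; print(y,x.min() if len(x) else 0,x.max() if len(x) else 0,len(x),end=' | ')
print()
for y in range(150,335,6): 
    x=np.where(iron[y,290:350])[0]+290; print(y,x.min() if len(x) else 0,x.max() if len(x) else 0,len(x),end=' | ')
E
```

```text
80 0 0 0 | 85 308 332 25 | 90 300 340 41 | 95 296 344 49 | 100 293 347 55 | 105 291 349 40 | 110 290 350 37 | 115 290 350 36 | 120 290 350 42 | 125 292 348 48 | 130 294 346 53 | 135 299 342 44 | 140 305 336 32 | 145 312 330 19 | 
150 311 330 20 | 156 312 330 19 | 162 312 330 19 | 168 312 330 19 | 174 312 330 19 | 180 312 331 20 | 186 313 331 19 | 192 313 331 19 | 198 313 331 19 | 204 313 331 19 | 210 314 331 18 | 216 314 331 18 | 222 314 331 18 | 228 314 331 18 | 234 314 332 19 | 240 314 332 19 | 246 314 332 19 | 252 315 332 18 | 258 315 332 18 | 264 315 332 18 | 270 315 332 18 | 276 315 333 19 | 282 315 333 19 | 288 316 332 17 | 294 316 333 18 | 300 314 335 21 | 306 314 336 23 | 312 314 336 23 | 318 313 337 18 | 324 316 334 19 | 330 0 0 0 |
```

View pics/w2c.png

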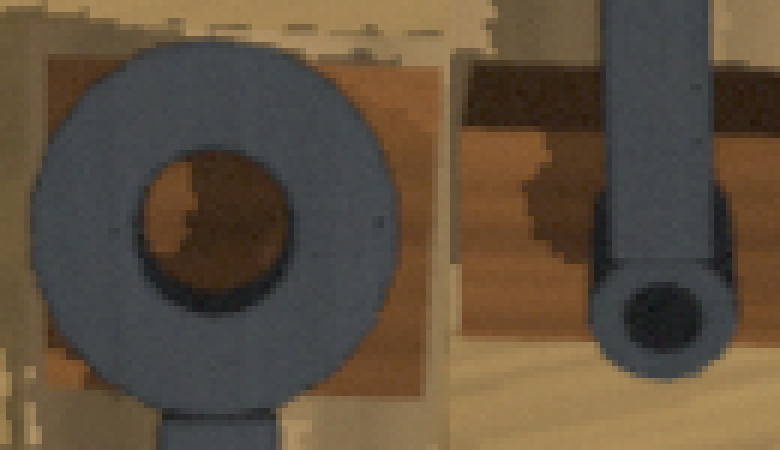

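```bash
cat >> h.py <<'E'
from scipy.spatial.transform import Rotation as Ro
def tool():
    s=env.get_state(); return Ro.from_quat(np.roll(s['orientation'],-1)).as_matrix(),s['tcp_pos'],s
E
python3 - <<'E'
from h import *
w=snap('wrist'); R,p,s=tool()
B=plane(w,(320.2,113.6),.07);E=plane(w,(325.3,317.3),.065)
d=(E-B)[:2];print(B,E,np.linalg.norm(d),np.arctan2(d[1],d[0]))
u=d/np.linalg.norm(d); c=np.r_[(B[:2]+57*u/1000*1+ (E[:2]-143*u/1000))/2,.058]
print('bal',c,'tool shift',R.T@(c-p)); t=R.T@np.r_[u,0]; print('turn',np.arctan2(-t[0],t[1]))
# bar centreline via edges at z=.066
for y in(156,204,246): print(R.T@(plane(w,({156:321,204:322,246:323}[y],y),.066)-c))
E
```

```text
[ 0.47791865 -0.17136637  0.07      ] [ 0.67414686 -0.20896523  0.065     ] 0.19979786344627362 -0.189313266643318
bal [ 0.53380101 -0.18207386  0.058     ] tool shift [-0.00183791  0.00047644  0.19235088]
turn -0.022367229602766252
[-0.0007172  -0.0207465  -0.00800281]
[ 7.97628701e-05  2.30273690e-02 -7.99694633e-03]
[ 0.00095008  0.06439131 -0.00799139]
```

Call:
{"api": "carry_out", "payload": {
  "steps": [
    [1,-0.0018,0.0005,0.02,0,0,-0.022],
    [1,0,0,0.04,0,0,0],
    [1,0,0,0.04,0,0,0],
    [1,0,0,0.04,0,0,0],
    [1,0,0,0.03,0,0,0],
    [1,0,0,0.0155,0,0,0],
    [1,0,0,0.0065,0,0,0],
    [1,0,0,0,0,0,0],
    [1,0,0,0,0,0,0]
  ],
  "grip_force": 90
}}

```text
clock: 3.85
tcp_pos: [0.5347, -0.1826, 0.0595]
orientation: [0.001, 0.771, 0.637, 0.0]
wrist_force: [-0.3, -0.5, 0.8]
finger_gap: 0.0857
```

Call:
{"api": "carry_out", "payload": {
  "steps": [
    [0,0,0,0,0,0,0],
    [0,0,0,0,0,0,0],
    [-0.3,0,0,0,0,0,0],
    [-0.3,0,0,0,0,0,0],
    [-0.5,0,0,0,0,0,0],
    [-1,0,0,0,0,0,0],
    [-1,0,0,0,0,0,0],
    [-1,0,0,0,0,0,0],
    [-1,0,0,0,0,0,0],
    [-1,0,0,0,0,0,0]
  ],
  "grip_force": 90
}}

```text
clock: 5.1
tcp_pos: [0.5338, -0.182, 0.0585]
orientation: [-0.0, 0.771, 0.637, 0.0]
wrist_force: [-0.6, 1.9, 5.3]
finger_gap: 0.0164
```

Call:
{"api": "carry_out", "payload": {
  "steps": [
    [-1,0,0,-0.003,0,0,0],
    [-1,0,0,-0.007,0,0,0],
    [-1,0,0,-0.015,0,0,0],
    [-1,0,0,-0.025,0,0,0],
    [-1,0,0,-0.03,0,0,0],
    [-1,0,0,-0.03,0,0,0],
    [-1,0,0,-0.02,0,0,0],
    [-1,0,0,-0.01,0,0,0],
    [-1,0,0,0,0,0,0],
    [-1,0,0,0,0,0,0]
  ]
}}

```text
clock: 6.35
tcp_pos: [0.5332, -0.1819, 0.1973]
orientation: [-0.001, 0.771, 0.637, -0.0]
wrist_force: [-0.0, 0.3, -6.5]
finger_gap: 0.0168
```

```bash
python3 - <<'E'
from h import *
w=snap('wrist','w3.png'); R,p,s=tool(); print(p,s['wrist_force'],s['ft_torque'],s['finger_gap'],R[:,2])
im=cv2.imread('pics/w3.png'); cv2.imwrite('pics/w3c.png',cv2.resize(im[70:390,200:450],None,fx=2.4,fy=1.8,interpolation=cv2.INTER_NEAREST))
B=p+R@[0,-.057,-.012];E=p+R@[0,.143,-.007];print(proj(w,[B,E]))
E
```

```text
[ 0.53313586 -0.18189013  0.19709765] [ 0.51414188  0.48339877 -7.74079135] [ 0.02666157 -0.00832523 -0.01614568] 0.01654617477405823 [-0.00191792  0.0010744  -0.99999758]
[[325.77375378 150.3496975 ]
 [324.9571313  555.13094992]]
```

View pics/w3.png

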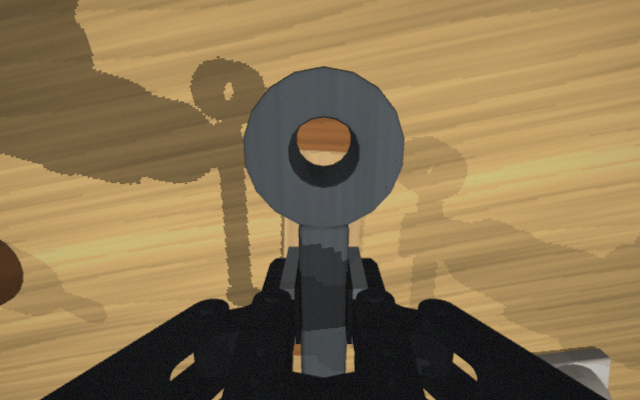

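Call:
{"api": "carry_out", "payload": {
  "steps": [
    [-1,0.01,0.0044,-0.0043,0,0,0],
    [-1,0.025,0.0044,-0.0043,0,0,0],
    [-1,0.04,0.0044,-0.0043,0,0,-0.0],
    [-1,0.045,0.0044,-0.0043,0,0,0],
    [-1,0.045,0.0044,-0.0043,0,0,0],
    [-1,0.045,0.0044,-0.0043,0,0,0],
    [-1,0.045,0.0044,-0.0043,0,0,0],
    [-1,0.045,0.0044,-0.0043,0,0,0],
    [-1,0.035,0.0044,-0.0043,0,0,0],
    [-1,0.0195,0.004,-0.0043,0,0,0],
    [-1,0,0,0,0,0,-0.045],
    [-1,0,0,0,0,0,-0.08],
    [-1,0,0,0,0,0,-0.09],
    [-1,0,0,0,0,0,-0.09],
    [-1,0,0,0,0,0,-0.09],
    [-1,0,0,0,0,0,-0.08],
    [-1,0,0,0,0,0,-0.06],
    [-1,0,0,0,0,0,-0.03],
    [-1,0,0,0,0,0,0],
    [-1,0,0,0,0,0,0]
  ]
}}

```text
clock: 8.9
tcp_pos: [0.6431, 0.158, 0.2412]
orientation: [-0.0, 0.563, 0.827, -0.0]
wrist_force: [-0.1, -0.1, -7.3]
finger_gap: 0.0166
```

```bash
python3 - <<'E'
from h import *
w=snap('wrist','w4.png'); R,p,s=tool(); print(s['clock'],p,s['wrist_force'],s['ft_torque'],s['finger_gap'],R)
print(proj(w,[(.499,.23,.09),(.684,.303,.09)]))
E
```

```text
8.95 [0.64311349 0.15791954 0.24121803] [-0.46531197  0.35120075 -7.08383254] [-0.00407462  0.01322488  0.0068672 ] 0.01630427926186883 [[-3.66993014e-01  9.30223684e-01 -1.61154114e-04]
 [ 9.30223686e-01  3.66993032e-01  9.58631201e-05]
 [ 1.48316582e-04 -1.14728279e-04 -9.99999982e-01]]
[[492.26303398  42.29485419]
 [460.85614483 289.7616817 ]]
```

View pics/w4.png

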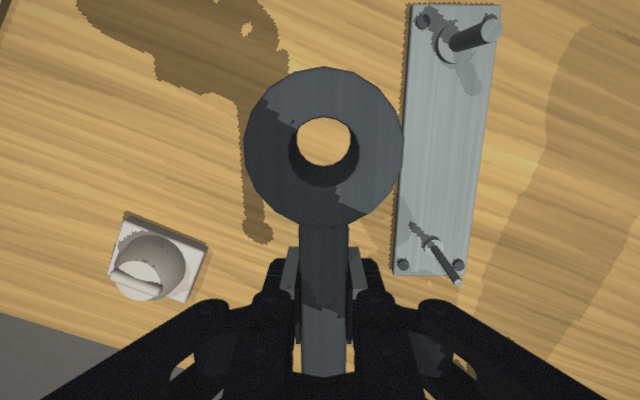

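Both tips are clearly visible: thick at about (490,27), thin at about (458,281). I'll enlarge them.

```bash
python3 - <<'E'
from h import *
im=cv2.imread('pics/w4.png'); f=lambda c:cv2.resize(c,None,fx=8,fy=8,interpolation=cv2.INTER_NEAREST)
cv2.imwrite('pics/w4c.png',np.hstack([f(im[5:55,460:510]),f(im[245:295,425:475])]))
E
```

```text
(no output)
```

View pics/w4c.png

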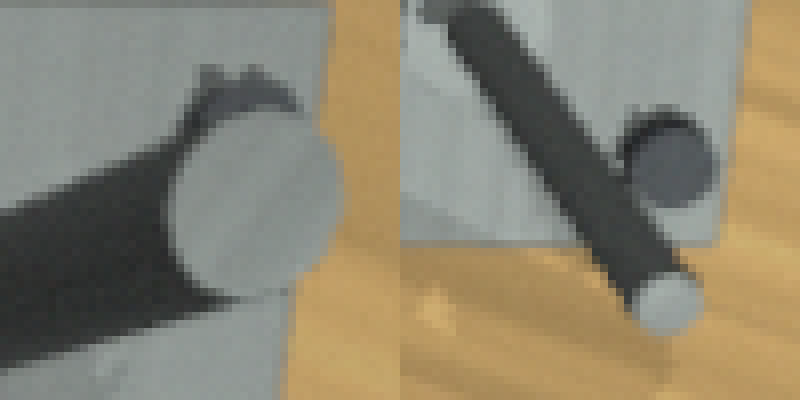

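```bash
python3 - <<'E'
from h import *
w=snap('wrist'); R,p,s=tool()
A=plane(w,(491.4,29.9),.09);B=plane(w,(458,282.4),.09)
d=(B-A)[:2];L=np.linalg.norm(d);u=d/L;print(A,B,L,np.arctan2(d[1],d[0]))
o=np.r_[((A[:2]+u*.057)+(B[:2]-u*.143))/2,.144];print('goal',o,'shift',R.T@(o-p));t=R.T@np.r_[u,0];print('turn',np.arctan2(-t[0],t[1]))
b=plane(w,(324,150.5),p[2]+.012);print('boss in tool',R.T@(b-p))
E
```

```text
[0.49217199 0.22539547 0.09      ] [0.67853315 0.29726321 0.09      ] 0.19973846002853254 0.3680634068985113
goal [0.54523246 0.24585754 0.144     ] shift [ 0.11779465 -0.05881033  0.09728375]
turn 0.007769651332869078
boss in tool [ 0.00012031 -0.05734781 -0.01200141]
```

Call:
{"api": "carry_out", "payload": {
  "steps": [
    [-1,0.01,-0.005,0,0,0,0],
    [-1,0.025,-0.0125,0,0,0,0],
    [-1,0.035,-0.0175,0,0,0,0],
    [-1,0.03,-0.0148,0,0,0,0],
    [-1,0.0178,-0.009,0,0,0,0],
    [-1,0,0,0,0,0,0.0078],
    [-1,0,0,0.01,0,0,0],
    [-1,0,0,0.02,0,0,0],
    [-1,0,0,0.025,0,0,0],
    [-1,0,0,0.02,0,0,0],
    [-1,0,0,0.013,0,0,0],
    [-1,0,0,0.007,0,0,0],
    [-1,0,0,0.0023,0,0,0],
    [-1,0,0,0,0,0,0],
    [-1,0,0,0,0,0,0],
    [-1,0,0,0,0,0,0],
    [-1,0,0,0,0,0,0],
    [-1,0,0,0,0,0,0]
  ]
}}

```text
clock: 11.25
tcp_pos: [0.5452, 0.2458, 0.1441]
orientation: [0.0, 0.566, 0.825, 0.0]
wrist_force: [-0.3, 0.4, -7.5]
finger_gap: 0.0164
```

```bash
python3 - <<'E'
from h import *
R,p,s=tool(); print(s['clock'],p,s['wrist_force'],s['finger_gap'],R,abs(s['qvel']).max())
w=snap('wrist');a=snap('scene');b=snap('side')
A=[.49217,.22540,.09];B=[.67853,.29726,.09]
bo=p+R@[0,-.057,.024];ey=p+R@[0,.143,.024];print(bo,ey)
for c in(w,a,b):print(proj(c,[A,B,bo,ey]).round(1).tolist())
f=lambda c,y,x,h,wd,k:cv2.resize(cv2.cvtColor(c['color'],cv2.COLOR_RGB2BGR)[y:y+h,x:x+wd],(wd*k,h*k),interpolation=cv2.INTER_NEAREST)
cv2.imwrite('pics/f1.png',np.vstack([np.hstack([f(w,90,250,100,130,3),f(a,200,330,100,130,3)]),f(b,195,240,75,195,4)[:, :780]]))
E
```

```text
11.25 [0.54520578 0.24579585 0.14410057] [-0.27962218  0.41621719 -7.46182285] 0.01644955997286613 [[-3.60163628e-01  9.32889136e-01  1.41221707e-04]
 [ 9.32889147e-01  3.60163619e-01  8.80677670e-05]
 [ 3.12945421e-05  1.63463004e-04 -9.99999986e-01]] 0.0015753088411887138
[0.49203449 0.22526864 0.12009125] [0.67861232 0.29730137 0.12012394]
[[323.6, 129.5], [323.5, 439.1], [323.6, 137.0], [323.6, 488.3]]
[[388.5, 218.9], [368.0, 271.6], [389.7, 209.5], [369.0, 261.7]]
[[326.3, 238.7], [267.8, 254.7], [326.3, 232.0], [266.9, 248.1]]
```

View pics/f1.png

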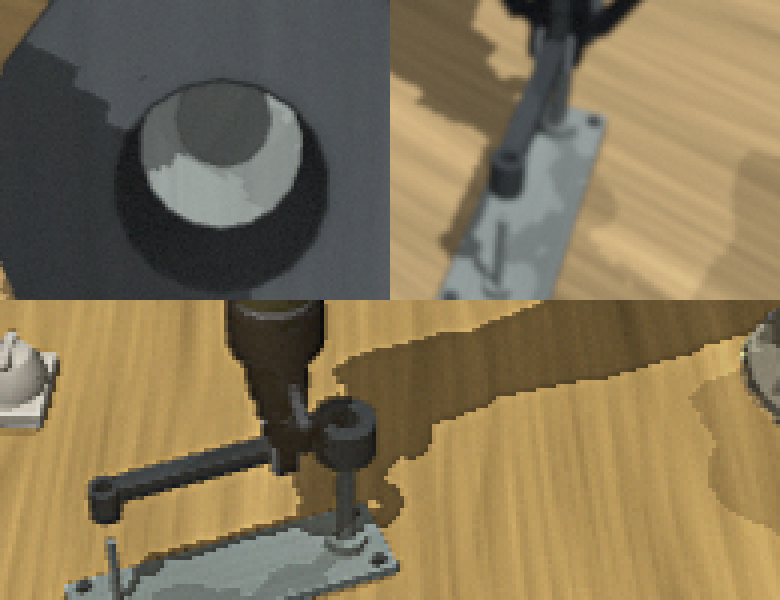

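The wrist view shows the stud tip through the boss hole, centred left to right. The side view shows the eye above the thin stud. The hole rims sit 2–3 px lower than expected, so I'll measure them more precisely to check for a small tilt or offset.

```bash
python3 - <<'E'
from h import *
from scipy.optimize import least_squares
w=snap('wrist','f2.png');R,p,s=tool();g=cv2.GaussianBlur(w['color'],(3,3),0).astype(float).mean(2)
C=lambda z,y0,r:[p+R@np.array([r*np.cos(t),y0+r*np.sin(t),z]) for t in np.linspace(0,2*np.pi,72,endpoint=False)]
from scipy.ndimage import map_coordinates as mc
# radial edge search near each expected circle, then fit centre in its plane
for n,z,y0,r,sg,off in [('top outer',-.012,-.057,.026,0,0),('top hole',-.012,-.057,.011,0,0),('bottom hole',.024,-.057,.011,1,0)]:
    pts=[]
    q=proj(w,C(z,y0,r));c=q.mean(0)
    for a in q:
        d=(a-c)/np.linalg.norm(a-c);k=np.arange(-5,6.01,.25)
        P=a+k[:,None]*d; v=mc(g,[P[:,1],P[:,0]],order=1); e=np.abs(np.gradient(v)); i=e.argmax()
        if e[i]>1.2 and 0<i<len(k)-1: 
            X=plane(w,P[i],(p+R@np.array([0,0,z]))[2]); pts.append((R.T@(X-p))[:2]*1000)
    pts=np.array(pts);f=least_squares(lambda m:np.hypot(*(pts-m[:2]).T)-m[2],[0,-57,r*1000],loss='soft_l1',f_scale=.3)
    print(n,len(pts),f.x.round(2),'rms',np.sqrt(np.mean(f.fun**2)).round(2))
E
```

```text
top outer 65 [ -0.18 -56.94  25.19] rms 0.41
top hole 69 [ -0.17 -56.56  11.14] rms 0.31
bottom hole 59 [ -0.15 -55.79  10.73] rms 0.31
```

```bash
python3 - <<'E'
from h import *
R,p,s=tool()
th=np.linspace(0,2*np.pi,90)
def sil(c,y0,r,h):
    q=[p+R@np.array([r*np.cos(t),y0+r*np.sin(t),.024-z]) for t in th for z in(0,h)]; return proj(c,q)
from scipy.ndimage import map_coordinates as mc
for nm in('scene','side'):
    c=snap(nm); g=c['color'].astype(float).mean(2)
    for n,y0,r,h in(('boss',-.057,.026,.036),('eye',.143,.013,.031)):
        q=sil(c,y0,r,h); cx=(q[:,0].min()+q[:,0].max())/2; t,b=q[:,1].min(),q[:,1].max()
        o=[]
        for e in(t,b):
            k=np.arange(-5,5.01,.1);D=[]
            for dx in(-1,-.5,0,.5,1): 
                v=mc(g,[e+k,np.full_like(k,cx+dx)],order=1);gr=np.abs(np.gradient(v));m=gr>.5*gr.max();D.append((k[m]*gr[m]).sum()/gr[m].sum())
            o.append(np.round(D,1).tolist())
        print(nm,n,'rows',t.round(1),b.round(1),'resid top',o[0],'bottom',o[1])
E
```

```text
scene boss rows 192.1 215.8 resid top [1.2, 1.4, 3.0, 4.0, 0.2] bottom [-4.4, -4.4, -4.4, -1.1, 4.6]
scene eye rows 246.8 266.1 resid top [3.3, 3.3, 3.2, 3.2, 3.6] bottom [-0.1, -0.1, -0.1, -0.1, -0.4]
side boss rows 218.5 237.7 resid top [-1.2, -1.0, 0.0, 0.8, 1.7] bottom [1.1, 1.5, 1.3, -0.2, -0.6]
side eye rows 238.1 251.1 resid top [0.4, 0.4, 0.4, 0.4, 0.4] bottom [-0.6, -0.6, -0.6, -0.6, 1.2]
```

```bash
python3 - <<'E'
from h import *
R,p,s=tool();th=np.linspace(0,2*np.pi,60);k=10
def ov(nm,x0,y0,w,h):
    c=snap(nm);im=cv2.resize(cv2.cvtColor(c['color'],cv2.COLOR_RGB2BGR)[y0:y0+h,x0:x0+w],(w*k,h*k),interpolation=cv2.INTER_NEAREST)
    for yy,r,H in((-.057,.026,.036),(.143,.013,.031)):
        for z in(0,H):
            q=proj(c,[p+R@np.array([r*np.cos(t),yy+r*np.sin(t),.024-z]) for t in th])
            cv2.polylines(im,[((q-[x0,y0]+.5)*k).astype(int)],True,(0,0,255) if z else (0,255,0),1)
    for P in([.49217,.22540,.09],[.67853,.29726,.09]):
        q=((proj(c,P)[0]-[x0,y0]+.5)*k).astype(int);cv2.circle(im,tuple(map(int,q)),4,(255,0,255),-1)
    return im
a=np.hstack([ov('side',255,230,30,30),ov('side',308,213,40,30)]);b=ov('scene',345,240,50,40)[:290]
b=cv2.copyMakeBorder(b,0,0,0,a.shape[1]-b.shape[1],cv2.BORDER_CONSTANT);cv2.imwrite('pics/f3.png',np.vstack([a,b]))
E
```

```text
(no output)
```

View pics/f3.png

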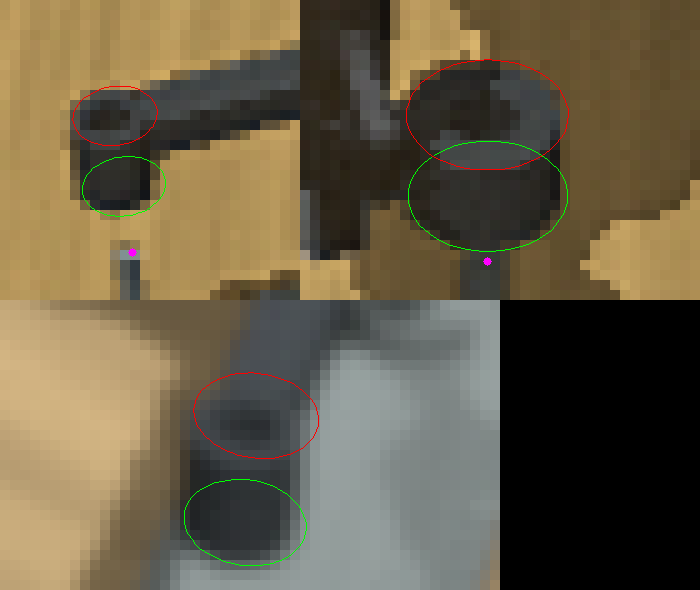

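```bash
python3 - <<'E'
from h import *
s=env.get_state();print(s['clock'],s['tcp_pos'],s['finger_gap']);print(env.hand_in())
E
```

```text
11.7 [0.54520593 0.24577573 0.14397952] 0.016518124733156225
the job is handed in; nothing more can be done
None
```

I gripped the bracket at its balance point with 90 N and lifted it level. It is now held still about 30 mm above the stud tips, and I handed the job in at 11.7 s with the gripper still closed on it.

**Boss over thick stud:** the wrist view shows the thick stud's tip inside the boss hole, centred left to right to about 0.2 mm. Along the bar, the hole measured 0.5 to 1.2 mm toward the eye, which I left as small compared with the 3 mm of clearance.

**Eye over thin stud:** the wrist camera could not see the eye while holding the bracket. The side and scene views put it over the thin stud to within about a pixel, or 2–3 mm.

**Level:** the tool points down to within 0.0002 rad. One check disagreed: the boss hole's top and bottom rims in the wrist view hinted at a tilt of up to about 0.02 rad. The side and scene views showed no clear tilt, so I made no correction.

**Bystanders:** the arm's planned path stayed away from the maquette, chisel and mallet. I did not take a separate picture to confirm they had not moved.

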